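# Dock a dental cast under the curing hood and lock it in with the key

## Task

First push the steel tray with the plaster cast along its lane, under the white curing hood, until it is fully home against the stop. Then take the key out of its wooden stand, put it fully into the lock beside the lane and turn it clockwise as far as it goes, so that the steel tongue bars the tray in. Leave the key in the lock, press the start button right down and let go, and leave the other things on the bench where they are.

Things in the scene. Friction and masses are not known exactly. Their poses are not given: they have to be found in the camera images.
- unit: Curing unit, fixed: 10 mm aluminium base plate with a lane 95 mm wide running under a low white hood. Origin: on the bench, lane centre line, below the hood's front face; x along the lane into the hood, y left, z up. In this frame (mm): plate x -200..130, y -75..75; hood x 0..130, y -75..75, z to 118, roof underside z 78; stop (back wall) at x 95; rails up to z 22
- tray: Loose steel tray 180 x 90 x 8 mm, 0.3 kg, lying in the lane on the base plate, with a plaster dental cast fixed on its front half (30 mm high) and an upright push plate near its rear end. Origin: centre of its underside, 10 mm above the bench; x into the hood. Fully home (front edge on the stop) when its origin is at x = 5 mm in the unit's frame
- push_plate (a point): Centre of the rear face of the tray's upright push plate (8 mm thick, 40 mm wide, standing 8 to 43 mm above the tray's underside); 70 mm behind the tray's origin, 30 mm above its underside. The tray reaches 20 mm further back, 8 mm thick
- key: Loose upright key, 66 mm high, 60 g, standing in its stand. Origin: bottom tip of the blade; z up, x along the width of blade and bow. Steel blade 14 mm (x) by 8 mm (y), z 0 to 24, tapering over the last 9 mm; round collar 22 mm across, z 24 to 30, which rests on the stand or the lock; flat black bow 36 mm (x) by 10 mm (y), z 30 to 66. Half a turn about z makes no difference
- key_stand: Wooden block 56 x 50 x 34 mm, fixed, with a vertical slot that holds the key; origin: centre of its underside, x along the slot's long side. The key's origin is 10 mm above the bench while it stands here
- slot (a point): Centre of the key slot's mouth, on top of the lock's steel cylinder, 50 mm above the bench, at x -94, y -78 mm in the unit's frame; housing 60 x 60 mm, same height. x along the slot's long side, turning with the cylinder. Slot 15.6 mm (x) by 9.6 mm (y), vertical, open below. Key fully in: its collar on the mouth, its origin 24 mm below this point
- plug (a joint): Lock cylinder's angle, rad: 0 = open, slot parallel to the lane, the tongue below it (60 mm long, 11 to 17 mm above the bench) pointing back along the lane. Grows clockwise from above to the end stop at 1.4, where the tongue lies across the lane behind the tray. Starts at 0 to 0.2. The tongue can only swing in when the tray is home
- start_top (a point): Centre of the top of the grey start button (26 mm across), 62 mm above the bench, on the console box (85 x 68 mm, 40 mm high, centred on x -50, y 90 mm in the unit's frame) left of the lane; pressed straight down, about 5 N
- start (a joint): Start button's travel, m: 0 = up, 0.006 = right down; springs back
- jar: Bystander: brown glass jar with black lid, 60 mm across, 85 mm high; origin: centre of its underside. Stands across the unit from the key stand
- bowl: Bystander: blue mixing bowl, 110 mm across, 60 mm high; origin: centre of its underside
- articulator: Bystander: small steel articulator with two plaster discs, 80 x 75 mm, 108 mm high; origin: centre of its underside
Not all that is in view belongs to the job. What is shaped like the key but red is not meant. Leave any blue look-alike of the tray alone.

How it is judged:
By the outcome, as a careful person would: the job done as asked, in the order asked, and still so for the second after the job is handed in, with the robot touching nothing.
It also fails if it takes over 72 s, if anything falls off the work surface, if the arm or the gripper's body presses on something with over 40 N, if the wrist force passes 120 N, or if a joint passes its speed limit or range.

## Robot

A 7-joint arm with a two-finger parallel gripper is mounted at the origin on the work surface. World frame = base frame: x ahead of the robot, y to its left, z up, the work surface at z = 0. Lengths are in m, angles in rad, forces in N, time in s.
With the tool pointing down it reaches from about 0.4 to 0.9 m from the base axis. Payload 5.5 kg.
Tool frame: the origin (TCP) lies midway between the tips of the shut fingers; the grasp point (between the pads) lies 19 mm behind it (manip.grip_depth is the distance from the TCP to the grasp point, in m); z points along the fingers, y is the line along which they close (so a half turn about z gives the same grasp; the last joint's range is limited). The gripper opens to 92 mm and grips with 3 to 60 N. Pads are 19 mm wide; open, the fingers measure 130 mm over their backs; the gripper's body (75 mm by 190 mm) begins 47 mm behind the grasp point.
Start: joints at [-1.042, 0.501, -0.427, 1.55, 0.221, 1.138, -0.21], TCP at [0.171, 0.627, 0.227] pointing down, gripper open.
Joint ranges: [-2.88, 2.88], [-0.31, 2.03], [-1.54, 1.56], [0.2, 2.42], [-1.41, 4.55], [0.19, 2.02], [-2.57, 2.57]. Speed limits (rad/s): [2.57, 2.57, 3.14, 3.14, 3.14, 3.14, 3.14].

## Interface

Orientations are given as a unit quaternion [x, y, z, w].
In Python, from bench import manip, effector, viewer gives the robot as it stands. Calls block until the motion is done:
- manip.move_pose(position, orientation): joint-space move of the TCP to a pose.
- manip.servo_line(position, ori=None, vel=0.15): straight line of the TCP; ori=None keeps the orientation; vel is the mean speed in m/s.
- manip.movej(angles): joint-space move.
- effector.open_jaws() and effector.close(f_grip=None): open the fingers fully, or close them until they stop; f_grip is the grip in N (None keeps the last).
- manip.sleep(seconds).
- manip.solve_ik(position, orientation): joint angles nearest the present ones, or None.
- viewer.get_image(name): name is "side" or "top"; returns the picture (384x512x3 uint8, red, green, blue); there is no depth.
- viewer.get_calibration(name): a dict with "vfov" (degrees; the focal length in pixels is half the picture's height over the tangent of half this angle, whatever the lens; pixels are square), "cx", "cy" (the principal point, pixels), "eye" and "attitude" of the camera in the world. Camera axes: x right, y down, z forward; pixel columns grow to the right and rows downward; lengths in m; the calibration is good to about 2 mm. A picture is of the moment at which its call begins. get_calibration takes no time and is no camera call.
A pose or a line that the arm cannot do raises manip.PlanningError and nothing moves.
- manip.hand_in(): hands the job in; it is judged then, once.
Readings, each from a call of its own:
- manip.current_clock(): time.
- manip.current_q(): joint angles.
- manip.current_joint_velocities(): joint speeds.
- manip.current_tau(): joint torques, N m.
- manip.current_tool_pos(): TCP position.
- manip.current_tcp_rot(): TCP orientation.
- manip.current_force(): force on the tool from outside, world axes, zero at the start.
- manip.current_wrist_torque(): the same for the moment, N m.
- manip.current_finger_gap(): finger opening in m.
- manip.current_gripper_force(): force on a finger pad.
Only numpy, scipy, OpenCV 4.12 (cv2) and the standard library are available. Lean on these libraries where they do the work, as an engineer would, in place of code of your own. Each camera call takes 0.05 s, during which the arm holds its last target. There are 200 camera calls.

## Working session

There is one attempt and no reset: what is moved stays moved. The work goes in short steps, each a Python script; the robot and the scene stay as the last script left them, time stands still between calls to the robot, and variables do not carry over. Pictures are saved under pics/ and viewed, at most 10 in all, crops included, and the job is handed in when it is done.

```bash
mkdir -p pics; ls; python3 - <<'E'
from bench import manip, effector, viewer
import cv2
for n in("top","side"):
    im=viewer.get_image(n); cv2.imwrite(f"pics/{n}0.png",im[:,:,::-1]); print(n,viewer.get_calibration(n))
print(manip.current_clock(),manip.current_tcp_rot(),manip.current_tool_pos())
E
```

```text
pics
top {'vfov': 53.566761394733035, 'cx': 261.6845607900491, 'cy': 186.7072526846133, 'eye': array([ 0.38285012, -0.00790017,  0.96725653]), 'attitude': array([-0.69683957,  0.71085818, -0.05043867,  0.0809395 ])}
side {'vfov': 50.692557491052895, 'cx': 268.12358563766895, 'cy': 191.2703347827613, 'eye': array([0.34938533, 0.68386145, 0.69783972]), 'attitude': array([-0.12685481,  0.9082211 , -0.39591422,  0.04789804])}
0.1 [ 1.32523443e-01  9.91179491e-01 -8.56680449e-04 -1.40323543e-04] [0.17064664 0.62655896 0.22579077]
```

View pics/top0.png

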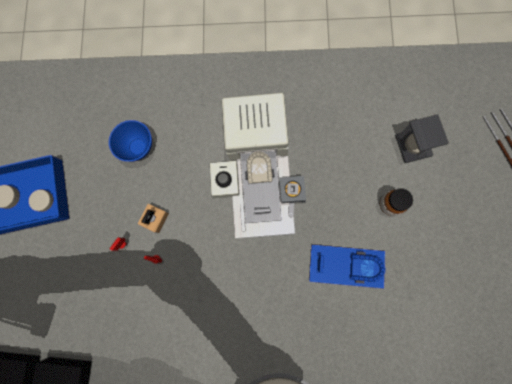

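View pics/side0.png

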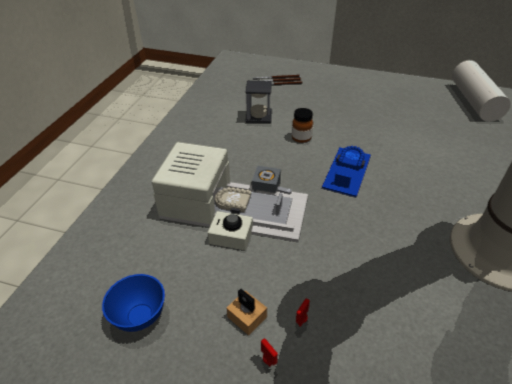

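```bash
python3 - <<'E'
import cv2,numpy as np
t=cv2.imread("pics/top0.png"); s=cv2.imread("pics/side0.png")
a=cv2.resize(t[88:243,200:315],None,fx=5,fy=5,interpolation=cv2.INTER_CUBIC)[:, :575]
a=cv2.resize(t[90:240,205:310],(420,600),interpolation=cv2.INTER_CUBIC)
b=cv2.resize(t[195:270,100:175],(380,380),interpolation=cv2.INTER_CUBIC)
out=np.zeros((600,800,3),np.uint8); out[:,:420]=a; out[:380,420:]=b
cv2.imwrite("pics/crop_t.png",out)
cv2.imwrite("pics/crop_s.png",cv2.resize(s[135:335,145:345],(600,600),interpolation=cv2.INTER_CUBIC))
E
```

```text
(no output)
```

View pics/crop_t.png

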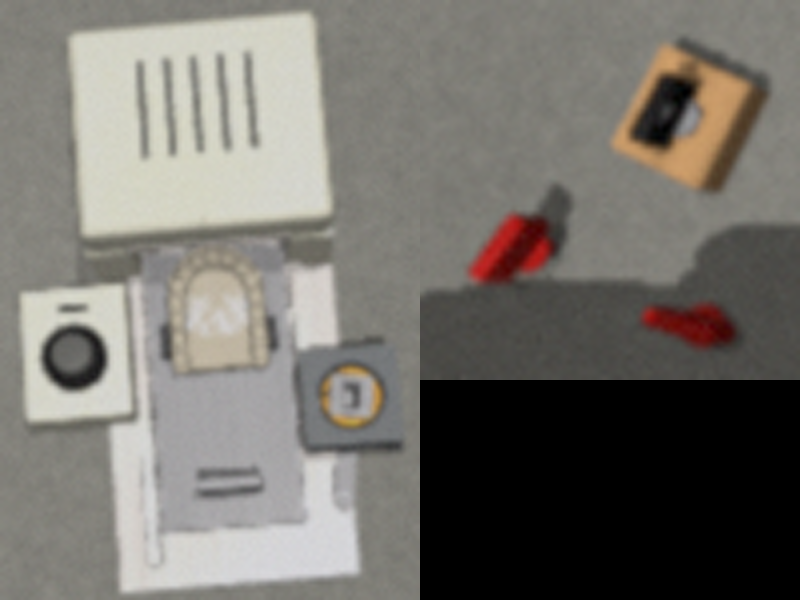

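View pics/crop_s.png

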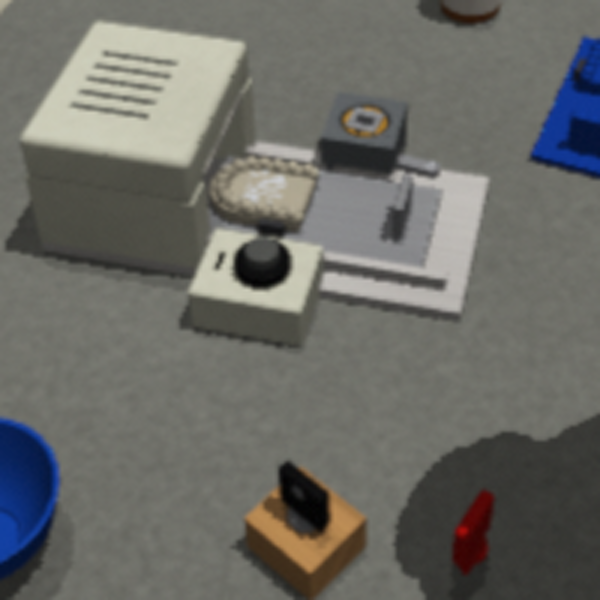

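```bash
cat > h.py <<'E'
import cv2,numpy as np
from scipy.spatial.transform import Rotation as R
from bench import manip, effector, viewer
def cast(n,uv,z):
    c=viewer.get_calibration(n); f=192/np.tan(np.radians(c['vfov']/2))
    uv=np.atleast_2d(uv).astype(float)
    d=np.c_[(uv[:,0]-c['cx'])/f,(uv[:,1]-c['cy'])/f,np.ones(len(uv))]
    d=R.from_quat(c['attitude']).apply(d); e=c['eye']
    return (e+d*((z-e[2])/d[:,2])[:,None])[:,:2]
def cen(m,box):
    x0,y0,x1,y1=box; k=np.zeros_like(m); k[y0:y1,x0:x1]=m[y0:y1,x0:x1]
    p=np.argwhere(k>0)[:,::-1]; return p.mean(0),len(p),p
E
cat > m.py <<'E'
from h import *
def fit(P,Q): # P local -> Q world
    p=P.mean(0);q=Q.mean(0);H=(P-p).T@(Q-q);a=np.arctan2(H[0,1]-H[1,0],H[0,0]+H[1,1])
    M=np.array([[np.cos(a),-np.sin(a)],[np.sin(a),np.cos(a)]]);t=q-M@p
    return a,t,(Q-(P@M.T+t))
T=lambda l:np.array([205,90])+np.array(l)/4
S=lambda l:np.array([145,135])+np.array(l)/3
img={n:cv2.imread(f"pics/{n}0.png") for n in("top","side")}
def sub(n,p):
    g=cv2.cvtColor(img[n],cv2.COLOR_BGR2GRAY)
    q=cv2.cornerSubPix(g,np.float32(p).reshape(-1,1,2),(3,3),(-1,-1),(3,50,.01)).reshape(-1,2)
    return q
feats={"top":[(T([[120,592],[360,573]]),[[-200,75],[-200,-75]],.010),(T([[70,35],[315,12]]),[[130,75],[130,-75]],.118),(T([[22,292],[127,285],[133,415],[27,423]]),[[-7.5,124],[-7.5,56],[-92.5,56],[-92.5,124]],.04)],
"side":[(S([[463,313],[488,177]]),[[-200,75],[-200,-75]],.010),(S([[97,22],[247,42]]),[[130,-75],[0,-75]],.118),(S([[213,230],[324,243]]),[[-7.5,56],[-92.5,56]],.04)]}
for n,F in feats.items():
    P=[];Q=[]
    for p,l,z in F:
        s=sub(n,p); print(n,z,np.round(s-p,1).tolist()); P+=l; Q+=cast(n,s,z).tolist()
    a,t,r=fit(np.array(P)/1e3,np.array(Q)); print(n,a,t,"res",np.round(r*1e3,1).tolist())
    M=lambda x,y:t+np.array([[np.cos(a),-np.sin(a)],[np.sin(a),np.cos(a)]])@np.array([x,y])/1e3
    print(" slot",M(-94,-78),"button",M(-50,90))
    hsv=cv2.cvtColor(img[n],cv2.COLOR_BGR2HSV)
    org=cv2.inRange(hsv,(8,90,60),(30,255,255)); blk=cv2.inRange(hsv,(0,0,0),(180,255,45))
    bx={"top":(278,175,308,203),"side":(250,160,285,185)}[n]
    c,k,p=cen(org,bx); cc=cv2.fitEllipse(cv2.convexHull(p.astype(np.float32))); print(" ring",c,k,cc,cast(n,cc[0],.05))
    bx={"top":(135,200,170,235),"side":(220,285,272,335)}[n]
    c,k,p=cen(org,bx); hull=cv2.convexHull(p.astype(np.int32)); print(" wood",k,cv2.approxPolyDP(hull,3,True).reshape(-1,2).tolist())
    c,k,p=cen(blk,bx); print(" bow blk",c,k,cv2.minAreaRect(p.astype(np.float32)),cast(n,c,.076 if n=="top" else .06))
    bx={"top":(213,168,236,192),"side":(220,208,245,235)}[n]
    c,k,p=cen(cv2.inRange(hsv,(0,0,0),(180,255,110)),bx); print(" button",c,k,cast(n,c,.055))
tp=cast("top",T([[344,508]]),.017);print("tongue end",tp)
E
python3 m.py
```

```text
top 0.01 [[-0.3, -0.4], [-0.7, -0.3]]
top 0.118 [[-0.5, -0.2], [-1.7, -0.4]]
top 0.04 [[-0.8, -0.1], [-1.3, -0.6], [2.3, -1.5], [0.2, -0.7]]
top 0.06349477159786263 [0.63815959 0.03846155] res [[1.4, 1.3], [1.0, 1.6], [-3.2, -2.3], [-2.9, 3.7], [-0.4, -0.4], [-0.6, 2.3], [2.9, -4.9], [1.8, -1.3]]
 slot [ 0.54929827 -0.04534577] button [0.58254965 0.12510758]
 ring [292.76923077 189.2       ] 65 ((292.4512023925781, 188.6554412841797), (15.124215126037598, 15.461376190185547), 166.74998474121094) [[ 0.54936612 -0.04470592]]
 wood 398 [[167, 213], [158, 231], [138, 223], [148, 204]]
 bow blk [147.90277778 216.34722222] 72 ((147.92453002929688, 216.23585510253906), (5.730586528778076, 13.112358093261719), 29.05460548400879) [[0.48578692 0.30201231]]
 button [223.26767677 178.88383838] 198 [[0.57698441 0.12469059]]
side 0.01 [[-1.9, -0.5], [-0.2, -0.4]]
side 0.118 [[-0.6, -0.8], [-1.0, 0.0]]
side 0.04 [[0.0, 0.0], [0.0, 0.0]]
side 0.07331399622547725 [0.63640116 0.04212195] res [[3.4, -1.1], [0.3, -1.2], [-5.1, -0.9], [0.5, 2.6], [-0.0, 2.4], [0.8, -1.9]]
 slot [ 0.54836704 -0.04255386] button [0.57994313 0.12821777]
 ring [266.11363636 176.02272727] 44 ((266.0272521972656, 174.9966278076172), (10.201715469360352, 14.625553131103516), 94.39862823486328) [[ 0.54807969 -0.04265926]]
 wood 810 [[266, 316], [248, 334], [228, 316], [227, 307], [246, 291], [266, 307]]
 bow blk [245.21544715 302.32520325] 246 ((241.9298858642578, 310.7963562011719), (20.718320846557617, 40.42763137817383), 19.653823852539062) [[0.48601119 0.31362697]]
 button [232.64190981 218.80636605] 377 [[0.57632837 0.12323235]]
tongue end [[ 0.48349267 -0.04020953]]
```

```bash
cat >> h.py <<'E'
YAW=.067; SLOT=np.array([.5488,-.0437])
def rot(a): return np.array([[np.cos(a),-np.sin(a)],[np.sin(a),np.cos(a)]])
def U(x,y): return SLOT+rot(YAW)@(np.array([x+94,y+78])/1e3)
def toU(p): return rot(YAW).T@(np.asarray(p)-SLOT)*1e3-[94,78]
def Q(yaw): return (R.from_euler('z',yaw)*R.from_euler('x',np.pi)).as_quat()
def P(xy,z): return [float(xy[0]),float(xy[1]),float(z)]
def snap(k):
    for n in("top","side"): cv2.imwrite(f"pics/{n}{k}.png",viewer.get_image(n)[:,:,::-1])
E
cat > push.py <<'E'
from h import *
print("plate rear u",toU(cast("top",[262.25,213],.053)[0]))
x0=toU(cast("top",[262.25,213],.053)[0])[0]
effector.close(10)
q=Q(YAW)
manip.move_pose(P(U(x0-45,0),.2),q)
manip.servo_line(P(U(x0-45,0),.036),q,.2)
f0=np.array(manip.current_force()); print("f0",f0,manip.current_clock())
ax=rot(YAW)[:,0]; x=x0-25; 
manip.servo_line(P(U(x,0),.036),q,.1)
while x<-60:
    x+=6 if x<-84 else 2
    manip.servo_line(P(U(x,0),.036),q,.05)
    f=(np.array(manip.current_force())-f0)[:2]@ax; tx=toU(manip.current_tool_pos()[:2])[0]
    print(round(x,1),round(tx,1),round(f,1))
    if f<-14: break
print(manip.current_clock())
E
python3 push.py
```

```text
plate rear u [-146.94602717   -0.56464303]
f0 [ 0.92529752  0.41729845 -0.14267461] 4.85
-165.9 -165.8 -1.5
-159.9 -159.5 -2.0
-153.9 -153.6 -1.7
-147.9 -147.6 -1.4
-141.9 -141.4 -1.0
-135.9 -135.3 -0.5
-129.9 -129.3 -1.8
-123.9 -123.4 -0.9
-117.9 -117.3 -1.2
-111.9 -111.3 -1.5
-105.9 -105.4 -1.6
-99.9 -99.4 -1.7
-93.9 -93.4 -1.2
-87.9 -87.4 -1.2
-81.9 -81.4 -2.3
-79.9 -80.2 -3.1
-77.9 -77.7 -2.6
-75.9 -75.5 -2.2
-73.9 -74.9 -6.9
-71.9 -74.9 -10.7
-69.9 -74.9 -14.5
10.7
```

```bash
python3 - <<'E'
from h import *
q=Q(YAW); 
manip.servo_line(P(U(-110,0),.036),q,.1)
manip.servo_line(P(U(-130,0),.15),q,.25)
manip.move_pose([.33,-.28,.25],q)
effector.open_jaws()
snap(1); print(manip.current_clock())
t=cv2.imread("pics/top1.png"); s=cv2.imread("pics/side1.png")
out=np.zeros((600,800,3),np.uint8); r=lambda a,w,h:cv2.resize(a,(w,h),interpolation=cv2.INTER_CUBIC)
out[:,:400]=r(t[145:235,235:295+20][:, :60],400,600) if 0 else r(t[160:235,265:315],400,600)
out[:300,400:]=r(s[160:205,240:300],400,300); out[300:,400:700]=r(t[200:235,135:170],300,300)
cv2.imwrite("pics/c1.png",out)
E
```

```text
14.8167
```

View pics/c1.png

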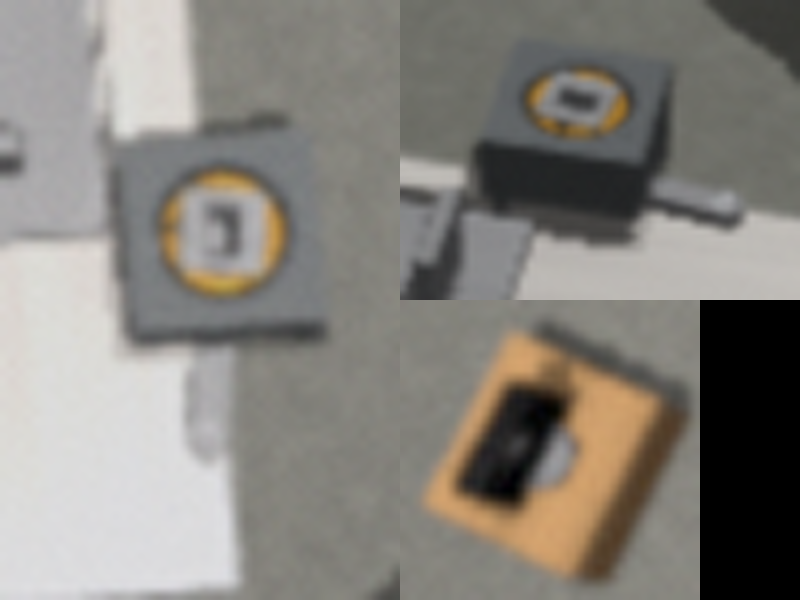

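View pics/top1.png

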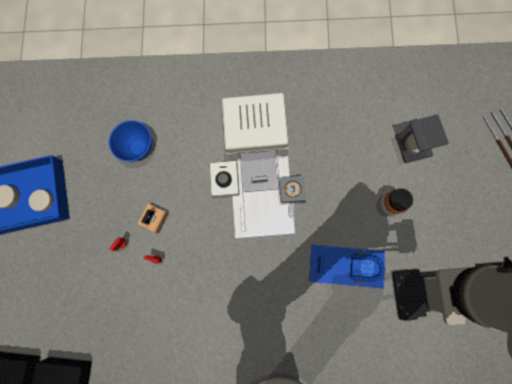

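```bash
python3 - <<'E'
from h import *
t=cv2.imread("pics/top1.png"); s=cv2.imread("pics/side1.png")
for n,im,bx in(("top",t,(133,198,172,238)),("side",s,(220,280,272,338))):
    hsv=cv2.cvtColor(im,cv2.COLOR_BGR2HSV)
    org=cv2.inRange(hsv,(8,90,60),(22,255,255)); c,k,p=cen(org,bx); v=hsv[:,:,2]
    vv=v[p[:,1],p[:,0]]; th,_=cv2.threshold(vv.reshape(-1,1),0,255,cv2.THRESH_OTSU)
    b=p[vv>th]; print(n,k,th,len(b))
    w=cast(n,b,.034)*1e3; r=cv2.minAreaRect(w.astype(np.float32)); print(" stand top rect mm",r)
    bl=cv2.inRange(hsv,(0,0,0),(180,255,60)); cn,_,_,_=cv2.connectedComponentsWithStats(bl)[0:1]+(0,0,0)
    c,k,p=cen(bl,(bx[0]+6,bx[1]+6,bx[2]-8,bx[3]-12) if n=="top" else (232,285,262,322)); print(" blk",c,k)
    h=cv2.convexHull(p.astype(np.int32)); print(cv2.approxPolyDP(h,1.2,True).reshape(-1,2).tolist())
e=cast("top",[[400/1,0]],.076)
f=lambda X,Y:[135+(X-400)/8.571-.5,200+(Y-300)/8.571-.5]
print("bow top left edge",cast("top",[f(512,382),f(457,490)],.076)*1e3)
print("stand top corners",(cast("top",[f(425,503),f(517,328),f(665,395),f(575,575)],.034)*1e3).round(1).tolist())
print("stand side diag",cast("side",[[145+247/3,135+173.3],[145+367/3,135+173.3],[145+307/3,135+155]],.034)*1e3)
a=np.zeros((600,600,3),np.uint8);a=cv2.resize(s[285:335,222:272],(600,600),interpolation=cv2.INTER_CUBIC);cv2.imwrite("pics/c2.png",a)
E
```

```text
top 396 146.0 265
 stand top rect mm ((488.08355712890625, 308.23846435546875), (49.1156120300293, 55.770111083984375), 63.383548736572266)
 blk [147.94047619 216.61904762] 84
[[153, 211], [148, 223], [144, 222], [143, 219], [147, 212]]
side 818 123.0 406
 stand top rect mm ((486.47833251953125, 307.91510009765625), (50.131385803222656, 55.70378494262695), 64.14049530029297)
 blk [245.49429658 301.38403042] 263
[[232, 321], [238, 291], [241, 289], [253, 299], [253, 310]]
bow top left edge [[503.29098137 303.53070319]
 [473.4119302  317.8023177 ]]
stand top corners [[474.1, 342.4], [524.9, 317.4], [504.2, 272.8], [452.4, 297.5]]
stand side diag [[519.20628404 319.38035171]
 [448.80288616 299.15453496]
 [495.89846893 272.12234291]]
```

View pics/c2.png

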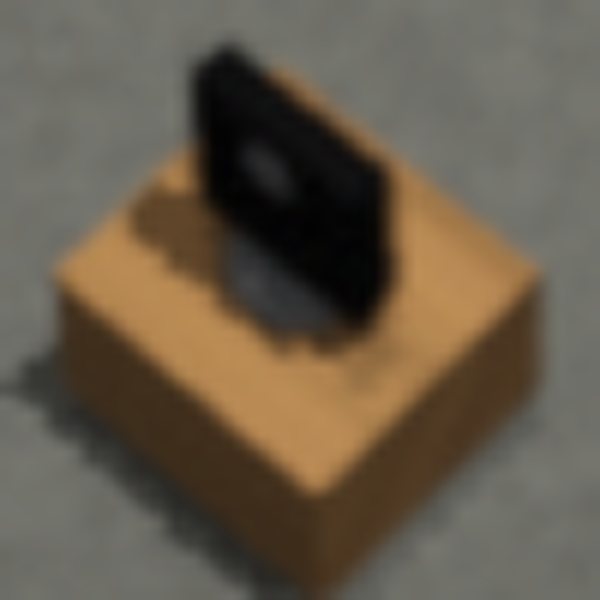

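```bash
cat > grasp.py <<'E'
from h import *
KY=-.456; k=np.array([.4870,.3077])
q=Q(KY)
j=manip.solve_ik(P(SLOT,.06),Q(-1.36)); print("ik end",j)
manip.move_pose(P(k,.15),q)
print(manip.current_q())
manip.servo_line(P(k,.044),q,.15)
print("F before",manip.current_force())
effector.close(40)
print("gap",manip.current_finger_gap(),"pad",manip.current_gripper_force(),"F",manip.current_force(),manip.current_tool_pos())
manip.servo_line(P(k,.16),q,.12)
print("gap",manip.current_finger_gap(),manip.current_force(),manip.current_clock())
snap(2)
s=cv2.imread("pics/side2.png");t=cv2.imread("pics/top2.png")
cv2.imwrite("pics/c3.png",np.hstack([cv2.resize(s[215:345,200:300],(400,520)),cv2.resize(t[165:265,95:195],(400,520))]))
E
python3 grasp.py
```

```text
ik end [-0.85266976  1.0876778   1.34940479  1.96069629 -1.18016232  1.20634985
 -1.95040255]
[-1.28025121  0.58286656  0.90830305  1.84454047 -0.54705933  0.98594841
 -2.16597223]
F before [0.08905524 0.44008775 0.49550714]
gap 0.010079126930634057 pad 39.99972939491272 F [ 0.55806625  0.34742712 -0.08004189] [0.48699557 0.30771433 0.04398144]
gap 0.009530398640037284 [ 0.72309561 -0.46747429  0.09198374] 20.2333
```

View pics/c3.png

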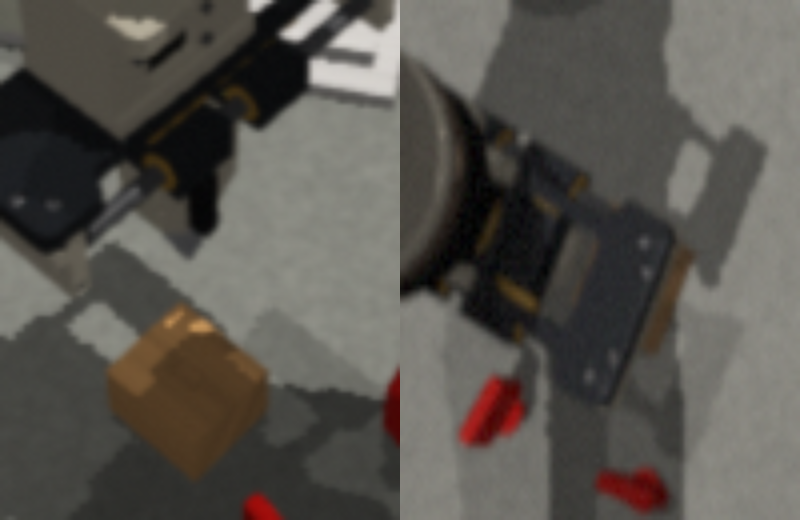

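```bash
cat > ins.py <<'E'
from h import *
Y=-.068; q=Q(Y); s=SLOT
manip.servo_line(P((s+[.487,.3077])/2,.17),None,.25)
manip.move_pose(P(s,.16),q)
print(manip.current_q().round(2) if hasattr(manip.current_q(),'round') else manip.current_q())
manip.servo_line(P(s,.088),q,.15)
manip.sleep(.2); f0=np.array(manip.current_force()); print("f0",f0,"gap",manip.current_finger_gap())
z=.088
while z>.0605:
    z-=.002; manip.servo_line(P(s,z),q,.04)
    f=np.array(manip.current_force())-f0; tp=np.array(manip.current_tool_pos())
    print(round(z,4),tp[2].round(4),f.round(1),np.round(manip.current_wrist_torque(),2))
    if f[2]>12: break
print(manip.current_clock(),manip.current_finger_gap())
E
python3 ins.py
```

```text
[-0.62  0.49  0.84  1.9  -0.45  0.95 -1.21]
f0 [-0.33710782 -0.47709802 -0.31464505] gap 0.009856139800811119
0.086 0.0862 [ 0.4 -0.2  0. ] [-0.05  0.18 -0.05]
0.084 0.0838 [-0.2  0.4 -0.5] [-0.04  0.18 -0.03]
0.082 0.0818 [ 0.3 -0.4 -0.7] [-0.06  0.18  0.01]
0.08 0.0798 [ 0.6  0.4 -0.7] [-0.03  0.21 -0.04]
0.078 0.0779 [ 1.1 -0.9 -0.1] [-0.12  0.16  0.02]
0.076 0.0759 [-0.4  0.4 -0.7] [-0.11  0.18  0.  ]
0.074 0.0739 [ 1.4 -0.5 -1.1] [-0.33  0.05 -0.02]
0.072 0.0719 [ 1.6 -0.9 -0.9] [-0.52 -0.04  0.  ]
0.07 0.0699 [ 2.  -2.1 -1.7] [-0.66 -0.16 -0.03]
0.068 0.0679 [ 1.8 -1.8 -2. ] [-0.8  -0.14 -0.01]
0.066 0.0659 [ 1.7 -3.4 -1.3] [-0.92 -0.09 -0.05]
0.064 0.0639 [ 1.3 -3.5 -0.8] [-1.03 -0.07  0.02]
0.062 0.0619 [ 2.6 -4.2 -0.9] [-1.15 -0.1  -0.05]
0.06 0.06 [ 1.3 -4.5  1.1] [-1.33 -0.05 -0.08]
26.275 0.00993014622608864
```

```bash
cat > turn.py <<'E'
from h import *
Y=-.068; f0=np.array([-.34,-.48,-.31]); z=.06; s=np.array(manip.current_tool_pos()[:2])
F=lambda:np.array(manip.current_force())-f0
for i in range(3):
    f=F(); 
    if np.hypot(*f[:2])<2: break
    s=s+np.clip(f[:2]*.00025,-.001,.001); manip.servo_line(P(s,z),Q(Y),.04); print("adj",s.round(4),F().round(1))
while F()[2]<6 and z>.056:
    z-=.001; manip.servo_line(P(s,z),Q(Y),.03); print("z",z,np.round(manip.current_tool_pos()[2],4),F().round(1))
z=manip.current_tool_pos()[2]+.0003
end=YAW-1.4; y=Y; t0=None
while y>end-.12:
    y=y-.12 if y-.12>end+.02 else y-.03
    manip.servo_line(P(s,z),Q(y),.03)
    f=F(); s=s+np.clip(f[:2]*.0001,-.0004,.0004)
    t=manip.current_wrist_torque()[2]
    print("yaw",round(y,3),"plug",round(YAW-y,3),"tz",round(t,2),f.round(1),manip.current_clock())
    if abs(t)>1.0: break
E
python3 turn.py
```

```text
adj [ 0.5492 -0.045 ] [ 0.7 -1.1  3.1]
z 0.059 0.0598 [-4.2 -0.  11.9]
yaw -0.188 plug 0.255 tz 0.03 [ 0.9 -1.1  2.8] 27.0417
yaw -0.308 plug 0.375 tz -0.02 [ 0.8 -1.5  0.6] 27.3083
yaw -0.428 plug 0.495 tz 0.05 [-0.  -0.5  0.4] 27.575
yaw -0.548 plug 0.615 tz 0.0 [0.6 0.8 0.7] 27.8417
yaw -0.668 plug 0.735 tz -0.02 [-0.6  0.4 -0. ] 28.1083
yaw -0.788 plug 0.855 tz -0.0 [1.1 1.  0.1] 28.375
yaw -0.908 plug 0.975 tz 0.02 [ 0.5  1.1 -1. ] 28.6417
yaw -1.028 plug 1.095 tz -0.03 [-0.4  1.7 -0.6] 28.9083
yaw -1.148 plug 1.215 tz -0.03 [-0.   0.3 -0.6] 29.175
yaw -1.268 plug 1.335 tz 0.09 [1.1 1.3 0.1] 29.4417
yaw -1.298 plug 1.365 tz 0.07 [ 0.2  0.1 -0.9] 29.6917
yaw -1.328 plug 1.395 tz 0.05 [ 0.6  1.3 -1. ] 29.9417
yaw -1.358 plug 1.425 tz 0.04 [ 0.8 -0.4  0.2] 30.1917
yaw -1.388 plug 1.455 tz 0.05 [ 0.4 -1.1 -0.2] 30.4417
yaw -1.418 plug 1.485 tz 0.01 [-0.4 -0.3  0.5] 30.6917
yaw -1.448 plug 1.515 tz 0.05 [-0.3  0.7  0.1] 30.9417
yaw -1.478 plug 1.545 tz 0.03 [-0.9  0.1  0.2] 31.1917
```

```bash
python3 - <<'E'
from h import *
p=np.array(manip.current_tool_pos()); y=-1.478
print(p,manip.current_q(),manip.current_finger_gap())
while y>-1.80:
    y-=.03; manip.servo_line(p,Q(y),.03); t=manip.current_wrist_torque()[2]
    print(round(y,3),round(t,2),np.round(manip.current_force(),1))
    if abs(t)>.8: break
print(R.from_quat(manip.current_tcp_rot()).as_euler('zyx'))
snap(3); t=cv2.imread("pics/top3.png"); s=cv2.imread("pics/side3.png")
cv2.imwrite("pics/c4.png",np.hstack([cv2.resize(s[135:245,220:330],(400,400)),cv2.resize(t[140:240,230:330],(400,400))]))
E
```

```text
[ 0.54965458 -0.04471631  0.06012262] [-0.72136421  0.80028235  1.03769571  1.95527773 -0.88164084  0.92815494
 -2.27218222] 0.009878424995413538
-1.508 0.12 [-1.9 -1.1 -0.7]
-1.538 0.19 [-1.3 -1.1  0.8]
-1.568 0.34 [-1.  -0.7  0.8]
-1.598 0.43 [-0.5 -2.   0.7]
-1.628 0.55 [-1.2 -2.7  1.1]
-1.658 0.57 [-1.  -1.1  1.3]
-1.688 0.71 [-1.5 -0.7  1.7]
-1.718 0.83 [-2.2 -0.3  1.8]
[ 1.71656568e+00 -3.12063596e-04 -3.14147390e+00]
```

View pics/c4.png

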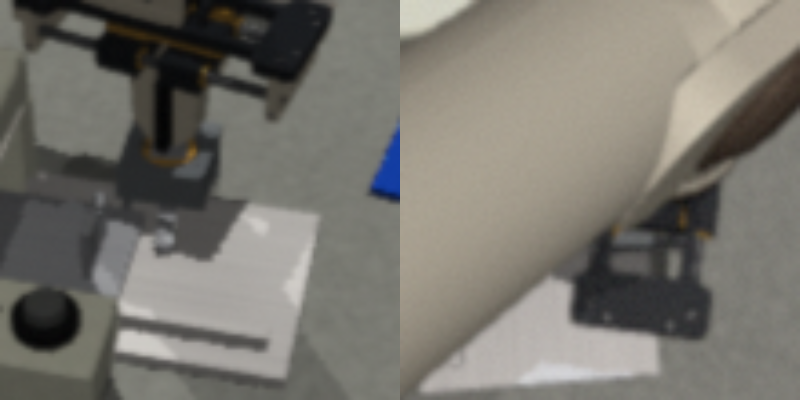

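```bash
cat > btn.py <<'E'
from h import *
p=np.array(manip.current_tool_pos())
manip.servo_line(p,Q(-1.52),.03); print("tz",manip.current_wrist_torque()[2])
effector.open_jaws(); print("F",np.round(manip.current_force(),1))
manip.servo_line([*p[:2],.2],Q(-1.52),.15)
effector.close(20)
b=np.array([.5800,.1257]); q=Q(YAW); print("U",toU(b))
manip.move_pose(P(b,.2),q); manip.servo_line(P(b,.068),q,.2); manip.sleep(.2)
f0=manip.current_force()[2]; z=.068
while z>.050:
    z-=.001; manip.servo_line(P(b,z),q,.02); f=manip.current_force()[2]-f0
    print(round(z,4),np.round(manip.current_tool_pos()[2],4),round(f,1))
    if f>16: break
manip.sleep(.3)
manip.servo_line(P(b,.2),q,.12)
manip.move_pose([.33,.3,.3],q)
snap(4); print(manip.current_clock())
t=cv2.imread("pics/top4.png"); s=cv2.imread("pics/side4.png")
cv2.imwrite("pics/c5.png",np.hstack([cv2.resize(s[135:245,220:330],(400,400)),cv2.resize(t[140:240,220:320],(400,400))]))
E
python3 btn.py
```

```text
tz 0.10298498874961845
F [-0.2 -0.5  0.4]
U [-51.52869184  88.93108753]
0.067 0.0673 0.1
0.066 0.0659 0.5
0.065 0.0649 0.5
0.064 0.0639 0.5
0.063 0.0629 -0.5
0.062 0.0621 1.3
0.061 0.0611 1.9
0.06 0.0601 1.8
0.059 0.0591 2.6
0.058 0.0581 3.6
0.057 0.0571 4.9
0.056 0.0563 6.8
0.055 0.0562 14.5
0.054 0.056 21.5
46.0
```

View pics/c5.png

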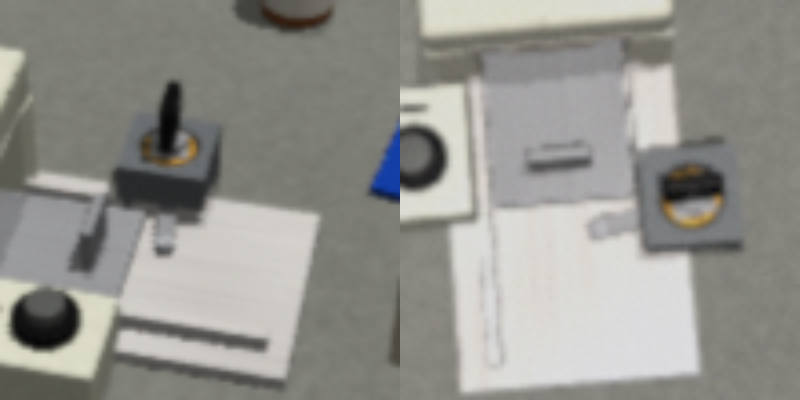

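```bash
python3 - <<'E'
from h import *
e=cast("top",[[220+192/4-.4,140+227/4-.4]],.017)[0]; c=cast("top",[292.5,188.7],.05)[0]
for nm,px in(("end",[267.6,196.4]),("root",[278.4,195.1])):
    d=cast("top",px,.017)[0]-c; u=rot(YAW).T@d; print(nm,u*1e3,"plug",np.arctan2(u[1],-u[0]))
print("plate rear",toU(cast("top",[220+(558-400)/4-.4,140+167/4-.4],.053)[0]))
print("tray rear",toU(cast("top",[220+(560-400)/4-.4,140+205/4-.4],.018)[0]))
E
```

```text
end [-8.12270254 62.79153707] plug 1.4421509054913086
root [-7.26084242 35.2955823 ] plug 1.3679113444405107
plate rear [-68.47499453   0.674339  ]
tray rear [-85.87740736   2.63008249]
```

```bash
python3 -c "
from bench import manip
print(manip.hand_in(), manip.current_clock())"
```

```text
the job is handed in; nothing more can be done
the job is handed in; nothing more can be done
```

I handed the job in at about 46 s: the tray is home against the stop, the key is in the lock and turned to its end stop with the tongue across the lane, and the start button was pressed right down and released; the judging result wasn't shown to me.

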